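# Keep the mug warm: set its slide control to green

### The arm

A 7-joint arm with a two-finger parallel gripper is mounted at the origin on a cart in front of the work surface, level with it; the furniture and walls round the work are solid. World frame = base frame: x ahead of the robot, y to its left, z up, the work surface at z = 0. Lengths are in m, angles in rad, forces in N, time in s.
With the tool pointing down it reaches from about 0.425 to 0.875 m from the base axis. Payload 8.4 kg.
Tool frame: the origin (TCP) lies midway between the tips of the shut fingers; the grasp point (between the pads) lies 19 mm behind it; z points along the fingers, y is the line along which they close (so a half turn about z gives the same grasp; the last joint's range is limited). The gripper opens to 85 mm and grips with 20 to 120 N. Pads are 22 mm wide; open, the fingers measure 114 mm over their backs; the gripper's body (76 mm by 85 mm) begins 54 mm behind the grasp point. The pads swing forward as they close: fully open they stand 13 mm farther back than shut.
Start: joints at [-1.207, 0.333, 0.04, 1.465, -0.013, 1.343, -0.059], TCP at [0.29, 0.582, 0.231] pointing down, gripper open.
Joint ranges: [-2.58, 2.58], [-0.38, 2.09], [-1.3, 1.39], [0.25, 2.4], [-1.5, 4.64], [0.08, 2.09], [-2.65, 2.65]. Speed limits (rad/s): [2.22, 2.22, 2.79, 2.79, 3.14, 3.14, 3.14].

### API

Orientations are given as a unit quaternion [x, y, z, w].
In Python, from workcell import manip, cams gives the robot as it stands.
- The arm moves only by the tool move_arm, never from a script. Its argument "increments" is a list of rows, each a list of 4 numbers: the shift along the tool's x, y, z in cm, then the turn about the tool's z in rad. A call has 1 to 8 rows; each row is the pose to reach, as a shift and turn from the pose commanded when the call began, along the tool's axes at that moment; what a row does not reach only later rows make up. A row lasts 1/8 s, in which the tool goes at most 62.5 mm and 10.7 degrees, less where a joint would pass 70% of its speed; a pose out of reach is approached as far as the arm can. A call with a gripper value outside its range is refused whole. "jaw" is the opening, from 0 (shut) to 1 (fully open), set as the call begins (left out, the last holds). The fingers move at their own pace and stop on an object; the grip force is fixed at half the most. Time passes only in rows, so rows that repeat a pose let the fingers close. It gives the time, the measured TCP pose, the force, the opening and the grip force at its end, in the units of the state.
- manip.get_state(): the state, without advancing time (a new reading comes with each control period).
- cams.read_camera(name): name is "scene" or "top" or "wrist"; returns the picture (384x512x3 uint8, red, green, blue); there is no depth.
- cams.camera_params(name): a dict with "K" (3x3 intrinsics, pixels), "k1" (the pictures are not rectified: a ray, as slopes to the right and down, at radius r is drawn at 1 + k1 r^2 times it, then the intrinsics apply), "R" (3x3) and "t" (3): a world point X has camera coordinates R X + t. Camera axes: x right, y down, z forward; pixel columns grow to the right and rows downward; lengths in m; the calibration is good to about 2 mm. A picture is of the moment at which its call begins: read the wrist's pose just before it. camera_params takes no time and is no camera call; for the wrist camera it gives the pose at the moment of the call.
- manip.finish_job(): hands the job in; it is judged then, once.
The state is a dict: "t": time; "joint_pos": joint angles; "qd": joint speeds; "effort": joint torques, N m; "eef_pos": TCP position; "eef_rot": TCP orientation; "force": force on the tool from outside, world axes, zero at the start; "ft_torque": the same for the moment, N m; "opening": finger opening in m; "gripper_force": force on a finger pad.
Only numpy, scipy, OpenCV 4.12 (cv2) and the standard library are available. Lean on these libraries where they do the work, as an engineer would, in place of code of your own. Each camera call takes 0.05 s, during which the arm holds its last target. There are 200 camera calls.

### The job

The mug stands on one of the two hot plates of the cup warmer, a honey jar on the other. Slide the control of the mug's plate (the one in front of it, on the same side) to the right, until the white line on its grip points at the green keep-warm band. Leave the other control where it is and do not move the mug.

Things in the scene. Friction and masses are not known exactly. Their poses are not given: they have to be found in the camera images.
- warmer: Fixed white cup warmer, 233 x 340 mm, deck at z = 30 mm. Origin on the worktop under its middle (x -115 to 118 mm); x to its back, y to its left seen from the robot, z up; turned up to 9 degrees. Black hot plates, 104 mm across, at x = 60, y = +85 (left) and -85 mm (right). In front of each, a slide control along y with a green band 24 mm wide. A honey jar, 118 mm high, stands on the plate without the mug.
- left_grip (a point): Middle of the top, at z = 65 mm, of the left plate's slide grip: black, upright, 30 mm along the warmer's x, 16 mm along y, 34 mm high, white pointer line across the top. Slides only along the warmer's y at x = -75 mm, from y = 130 mm (off, left end) to 40 mm (hottest, red mark); middle of its green band: y = 70 mm. Needs about 2 N, stays where left. Starts within 30 mm of off.
- right_grip (a point): Middle of the top, at z = 65 mm, of the right plate's slide grip: black, upright, 30 mm along the warmer's x, 16 mm along y, 34 mm high, white pointer line across the top. Slides only along the warmer's y at x = -75 mm, from y = -40 mm (off, left end) to -130 mm (hottest, red mark); middle of its green band: y = -100 mm. Needs about 2 N, stays where left. Starts within 30 mm of off.
- mug: Loose off-white mug with a beige band, 88 mm across, 102 mm high, standing upright on the left or the right hot plate, its handle to the back. Origin at the height of its underside, 20 mm from the mug's axis towards the handle; z up.
Things that resemble listed ones, but are neither listed nor needed, are in the scene too. What is shaped like the mug but brown is not meant.

How it is judged:
By the outcome, as a careful person would: the job done as asked, in the order asked, and still so for the second after the job is handed in, with the robot touching nothing.
It also fails if it takes over 29 s, if anything falls off the work surface, if the arm or the gripper's body presses on something with over 40 N, if the wrist force passes 120 N, or if a joint passes its speed limit or range.

## Working session

There is one attempt and no reset: what is moved stays moved. The work goes in short steps, Python scripts to look and compute and a tool call to move; the robot and the scene stay as the last step left them, time stands still between calls to the robot, and variables do not carry over. Pictures are saved under pics/ and viewed, at most 10 in all, crops included, and the job is handed in when it is done.

Besides the shell and the picture viewer there is one more tool, called after "Request:" in YAML: its name, and indented under it one key for each argument. move_arm: Moves the arm, as the interface text tells. Its arguments: {"type":"object","properties":{"increments":{"type":"array","items":{"type":"array","items":{"type":"number"}}},"jaw":{"type":"number"}},"required":["increments"]}

```bash
mkdir -p pics; cat > h.py <<'E'
import numpy as np, cv2
from workcell import manip, cams
def ray(P,u,v):
    K=np.array(P["K"]);R=np.array(P["R"]);t=np.array(P["t"])
    d=np.array([(u-K[0,2])/K[0,0],(v-K[1,2])/K[1,1]]);s=d.copy()
    for _ in range(20): s=d/(1+P["k1"]*(s@s))
    return -R.T@t, R.T@np.array([s[0],s[1],1])
def onz(P,u,v,z):
    c,d=ray(P,u,v); return c+d*(z-c[2])/d[2]
def tri(obs):
    A=np.zeros((3,3));b=np.zeros(3)
    for P,u,v in obs:
        c,d=ray(P,u,v);d=d/np.linalg.norm(d);M=np.eye(3)-np.outer(d,d);A+=M;b+=M@c
    return np.linalg.solve(A,b)
def snap(n,f):
    P=cams.camera_params(n);I=cams.read_camera(n);cv2.imwrite("pics/"+f,I[:,:,::-1]);return P,I
E
python3 - <<'E'
from h import *
a=snap("scene","s0.png");b=snap("top","t0.png")
s=manip.get_state();print(s["t"],s["eef_pos"],s["eef_rot"],s["force"])
I=np.vstack([a[1],b[1]]);cv2.imwrite("pics/st.png",cv2.resize(np.hstack([a[1],b[1]]),(800,300))[:,:,::-1])
E
```

```text
0.1 [0.29004829 0.58125369 0.23049339] [ 2.29344602e-01  9.73345025e-01 -7.10868307e-04 -1.03564921e-04] [-0.53944753  0.28423081  0.19406304]
```

View pics/s0.png

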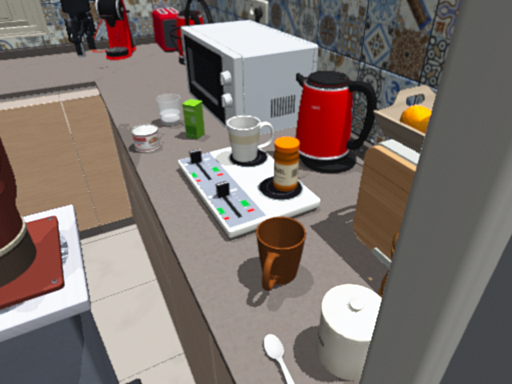

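View pics/t0.png

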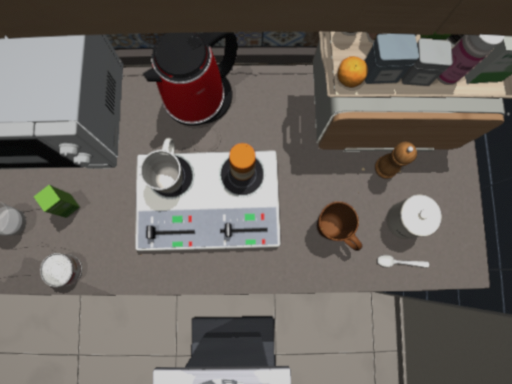

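The mug stands on the left plate (top view 165,172) and the jar on the right (242,170). The left grip is at top (151,232), scene (196,157). The right grip is at top (228,230), scene (223,188). Next I'll measure them.

```bash
python3 - <<'E'
from h import *
Pt=cams.camera_params("top");Ps=cams.camera_params("scene")
T=cv2.imread("pics/t0.png");S=cv2.imread("pics/s0.png")
for n,I,P,box in (("t",T,Pt,(135,205,280,250)),("s",S,Ps,(180,140,270,230))):
    x0,y0,x1,y1=box;h=cv2.cvtColor(I,cv2.COLOR_BGR2HSV)[y0:y1,x0:x1]
    for c,m in (("green",cv2.inRange(h,(45,120,60),(80,255,255))),("red",cv2.inRange(h,(0,150,100),(8,255,255))|cv2.inRange(h,(172,150,100),(180,255,255)))):
        k,_,st,ce=cv2.connectedComponentsWithStats(m)
        for i in range(1,k):
            if st[i,4]>3:
                u,v=ce[i]+[x0,y0];print(n,c,st[i,4],np.round([u,v],1),np.round(onz(P,u,v,.03),4))
print("cam",-Pt["R"].T@Pt["t"],-Ps["R"].T@Ps["t"])
# warmer outline in the top view
m=cv2.inRange(cv2.cvtColor(T,cv2.COLOR_BGR2HSV),(0,0,140),(180,70,255));m[:140]=0;m[260:]=0;m[:,:125]=0;m[:,290:]=0
m=cv2.morphologyEx(m,cv2.MORPH_CLOSE,np.ones((5,5)))
c=max(cv2.findContours(m,0,2)[0],key=cv2.contourArea);r=cv2.minAreaRect(c)
B=np.array([onz(Pt,*p,.03)[:2] for p in cv2.boxPoints(r)]);print(r,B,B.mean(0),[np.linalg.norm(B[i]-B[i-1]) for i in range(4)])
a=cv2.resize(T[205:250,135:280],None,fx=5,fy=5,interpolation=2);b=cv2.resize(S[140:230,180:270],None,fx=4,fy=4,interpolation=2)
o=np.zeros((600,730,3),np.uint8);o[:225,:725]=a;o[230:590,:360]=b;cv2.imwrite("pics/c0.png",o)
E
```

```text
t green 50 [249.1 216.6] [ 0.5    -0.0682  0.03  ]
t green 46 [177.1 218.9] [0.4966 0.1012 0.03  ]
t green 34 [250.  241.5] [ 0.4417 -0.0693  0.03  ]
t green 32 [177.3 243.7] [0.4386 0.0998 0.03  ]
t red 5 [262. 216.] [ 0.5011 -0.0984  0.03  ]
t red 9 [189.6 218.2] [0.4979 0.0718 0.03  ]
t red 5 [189.8 243.4] [0.439  0.0707 0.03  ]
s green 25 [214.9 168.8] [0.4974 0.1039 0.03  ]
s green 17 [193.6 174.5] [0.4392 0.1029 0.03  ]
s green 40 [244.4 202.8] [ 0.5013 -0.067   0.03  ]
s green 31 [220.5 210.4] [ 0.4425 -0.0677  0.03  ]
s red 6 [219.2 174.3] [0.497  0.0735 0.03  ]
s red 11 [250.3 209.8] [ 0.5015 -0.0964  0.03  ]
s red 9 [226.2 217.8] [ 0.4434 -0.0977  0.03  ]
cam [ 0.38388349 -0.05725796  0.95085197] [ 0.22112681 -0.6857034   0.52783811]
((206.30836486816406, 193.76026916503906), (109.41227722167969, 145.1002960205078), 88.66777801513672) [[ 0.68997403  0.2143199 ]
 [ 0.69369007 -0.14030037]
 [ 0.42848158 -0.1391182 ]
 [ 0.42453512  0.19845707]] [0.5591702 0.0333396] [np.float64(0.2659124749861768), np.float64(0.3546397320872325), np.float64(0.26521111915863277), np.float64(0.33759833072000867)]
```

View pics/c0.png

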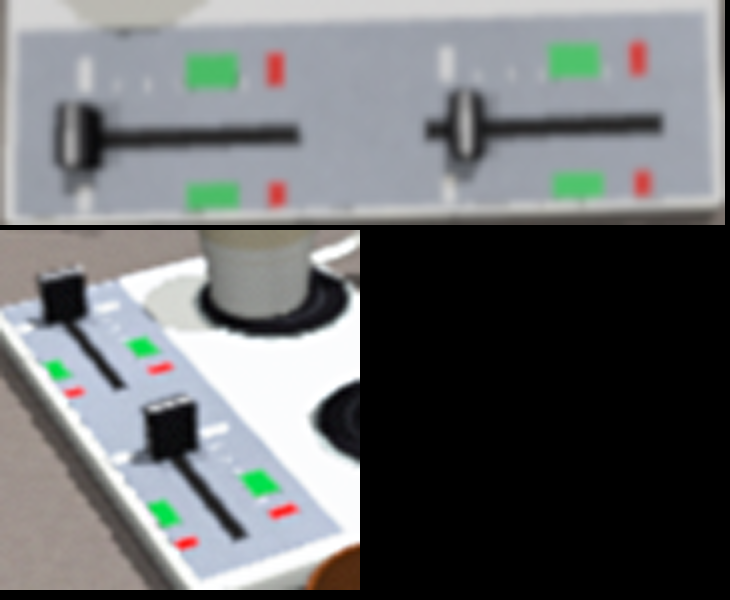

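The crop shows the left grip's pointer line near top (149.2,232), scene (195.5,150.5). It sits by the off mark, and the left green band is between the patches I measured.

```bash
python3 - <<'E'
from h import *
from scipy.spatial.transform import Rotation as Ro
Pt=cams.camera_params("top");Ps=cams.camera_params("scene")
g=tri([(Pt,149.2,232),(Ps,195.5,150.5)]);print("L",g,onz(Pt,149.2,232,.065),onz(Ps,195.5,150.5,.065))
print("R",tri([(Pt,135+466/5,205+125/5),(Ps,180+168/4,140+173/4)]))
for a,b in (((177.1,218.9),(214.9,168.8)),((177.3,243.7),(193.6,174.5))): print("green",tri([(Pt,*a),(Ps,*b)]))
s=manip.get_state();R=Ro.from_quat(s["eef_rot"])
d=np.array([.467,g[1],.16])-s["eef_pos"];print(R.inv().apply(d)*100)
E
```

```text
L [0.46491751 0.15688452 0.06672905] [0.46338318 0.15776655 0.065     ] [0.4675439  0.15963864 0.065     ]
R [ 0.46682041 -0.02067176  0.06654914]
green [0.49640317 0.10075045 0.03207158]
green [0.43829146 0.09945335 0.03225413]
[-34.77931225 -30.06227587   7.0967039 ]
```

Request:
move_arm:
  increments:
    - [-4.3,-3.7,0,-0.06]
    - [-8.7,-7.5,0,-0.12]
    - [-13,-11.3,0,-0.18]
    - [-17.4,-15,0,-0.25]
    - [-21.7,-18.8,0,-0.3]
    - [-26.1,-22.6,1,-0.36]
    - [-30.4,-26.3,3,-0.42]
    - [-34.8,-30.1,5,-0.485]
  jaw: 1

```text
t: 1.1
eef_pos: [0.4675, 0.1552, 0.1808]
eef_rot: [-0.012, 1.0, 0.0, 0.0]
force: [1.5, 1.5, -0.2]
opening: 0.0856
gripper_force: 0.0
```

Request:
move_arm:
  increments:
    - [0,0,0,0]
    - [0,0,0,0]

```text
t: 1.35
eef_pos: [0.4669, 0.1573, 0.1812]
eef_rot: [-0.011, 1.0, 0.0, -0.0]
force: [0.3, 0.3, 0.4]
opening: 0.0852
gripper_force: 0.0
```

```bash
python3 - <<'E'
from h import *
P,I=snap("wrist","w0.png")
s=manip.get_state();print(s["t"],s["eef_pos"],s["eef_rot"],s["force"],s["opening"])
E
```

```text
1.4 [0.46688773 0.15809252 0.18149047] [-1.15551515e-02  9.99933217e-01  1.98259689e-04 -1.24538625e-05] [-1.09248166  0.3197291   0.13993722] 0.08548400088202912
```

View pics/w0.png

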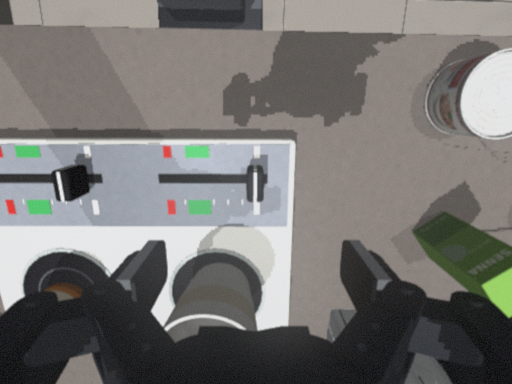

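The wrist view shows the left grip at (256,184), with its pointer line at about u=255. The left green patches are at (197,152) and (201,207), and the fingertips straddle the grip's side.

```bash
python3 - <<'E'
from h import *
P=cams.camera_params("wrist");I=cv2.imread("pics/w0.png");h=cv2.cvtColor(I,cv2.COLOR_BGR2HSV)
m=cv2.inRange(h,(45,120,60),(80,255,255));m[:,:150]=0;m[220:]=0;m[:,230:]=0
k,_,st,ce=cv2.connectedComponentsWithStats(m)
for i in range(1,k):
    if st[i,4]>30: print(st[i,4],ce[i],onz(P,*ce[i],.031))
m=cv2.inRange(h,(0,0,150),(180,60,255));sub=m[166:202,247:266];
ys,xs=np.nonzero(sub);print("line",xs.mean()+247,ys.min()+166,ys.max()+166,[onz(P,xs.mean()+247,v,.0655) for v in (ys.min()+166,ys.max()+166)])
# second height check against the top view
Pt=cams.camera_params("top");print(tri([(P,xs.mean()+247,(ys.min()+ys.max())/2+166),(Pt,149.2,232)]))
print(-P["R"].T@P["t"])
E
```

```text
218 [196.57798165 151.4587156 ] [0.43794175 0.0994109  0.031     ]
224 [199.41071429 206.81696429] [0.49616149 0.10063179 0.031     ]
line 256.5833333333333 166 201 [array([0.44482301, 0.15911655, 0.0655    ]), array([0.47753968, 0.15996702, 0.0655    ])]
[0.46394216 0.15997173 0.05480827]
[0.39670248 0.15498563 0.32288355]
```

Request:
move_arm:
  increments:
    - [0,0.1,3,0]
    - [0,0.1,6,0]
    - [0,0.1,9,0]
    - [0,0.1,11.5,0]
    - [0,0.1,13,0]
    - [0,0.1,14,0]
    - [0,0.1,14,0]
    - [0,0.1,14,0]

```text
t: 2.4
eef_pos: [0.4677, 0.1582, 0.042]
eef_rot: [-0.011, 1.0, 0.0, 0.001]
force: [-0.1, 0.6, -0.3]
opening: 0.085
gripper_force: 0.0
```

Request:
move_arm:
  increments:
    - [0,0,0,0]
    - [0,0,0,0]
    - [0,0,0,0]
    - [0,0,0,0]
    - [0,0,0,0]
    - [0,0,0,0]
    - [0,0,0,0]
    - [0,0,0,0]
  jaw: 0

```text
t: 3.4
eef_pos: [0.4672, 0.1579, 0.0416]
eef_rot: [-0.011, 1.0, 0.0, 0.0]
force: [-2.7, 0.4, 5.3]
opening: 0.015
gripper_force: 59.8
```

Request:
move_arm:
  increments:
    - [0,-0.8,0,0]
    - [0,-1.8,0,0]
    - [0,-2.8,0,0]
    - [0,-3.8,0,0]
    - [0,-4.8,0,0]
    - [0,-5.5,0,0]
    - [0,-5.8,0,0]
    - [0,-5.8,0,0]
  jaw: 0

```text
t: 4.4
eef_pos: [0.4684, 0.0992, 0.0415]
eef_rot: [-0.011, 1.0, -0.0, -0.0]
force: [-2.4, -1.2, 7.6]
opening: 0.0148
gripper_force: 60.1
```

Request:
move_arm:
  increments:
    - [0,0,0,0]
    - [0,0,0,0]

```text
t: 4.65
eef_pos: [0.4684, 0.0992, 0.0415]
eef_rot: [-0.011, 1.0, -0.0, -0.0]
force: [-3.0, -0.4, 7.6]
opening: 0.0148
gripper_force: 60.1
```

Request:
move_arm:
  increments:
    - [0,0,0,0]
    - [0,0,0,0]
    - [0,0,0,0]
    - [0,0,0,0]
    - [0,0,0,0]
    - [0,0,0,0]
  jaw: 1

```text
t: 5.4
eef_pos: [0.4684, 0.0999, 0.0413]
eef_rot: [-0.011, 1.0, -0.0, -0.0]
force: [0.7, -0.7, 0.2]
opening: 0.0853
gripper_force: 0.0
```

Request:
move_arm:
  increments:
    - [0,0,-1,0]
    - [0,0,-3,0]
    - [0,0,-6,0]
    - [0,0,-9,0]
    - [0,0,-12,0]
    - [0,0,-14,0]
    - [0,0,-14,0]
    - [0,0,-14,0]

```text
t: 6.4
eef_pos: [0.4681, 0.0998, 0.1808]
eef_rot: [-0.011, 1.0, -0.0, -0.0]
force: [-0.1, 0.6, -0.2]
opening: 0.0852
gripper_force: 0.0
```

```bash
python3 - <<'E'
from h import *
P,I=snap("wrist","w1.png")
s=manip.get_state();print(s["t"],s["eef_pos"],s["force"],s["opening"])
h=cv2.cvtColor(I,cv2.COLOR_RGB2HSV)
m=cv2.inRange(h,(45,120,60),(80,255,255));m[225:]=0;m[:,:200]=0;m[:,330:]=0
k,_,st,ce=cv2.connectedComponentsWithStats(m)
for i in range(1,k):
    if st[i,4]>30: print(st[i],ce[i],onz(P,*ce[i],.031))
w=cv2.inRange(h,(0,0,150),(180,60,255));w[:168]=0;w[198:]=0;w[:,:243]=0;w[:,270:]=0
ys,xs=np.nonzero(w)
if len(xs): print("line",xs.mean(),xs.std(),onz(P,xs.mean(),184,.0655))
snap("top","t1.png")
E
```

```text
6.45 [0.46791687 0.09969846 0.18053879] [-0.25746684  0.05452029 -0.49159858] 0.08532037540923994
[244 147  22  10 184] [253.60326087 151.09782609] [0.43733322 0.09795874 0.031     ]
[245 202  20  11 121] [254.83471074 207.43801653] [0.49643878 0.10057012 0.031     ]
line 258.6981132075472 8.21086465159466 [0.46232602 0.10310155 0.0655    ]
```

View pics/w1.png

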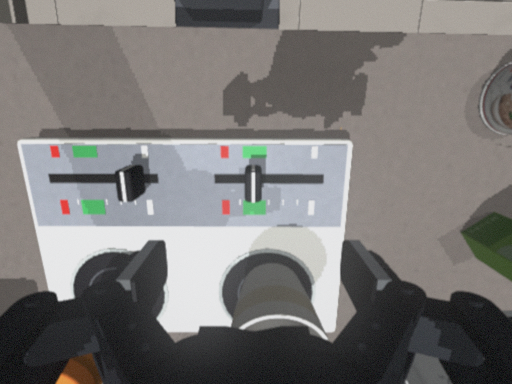

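The white line (about u=254) points at the middle of both green patches (253.6 and 254.8). The mug and the right control look unmoved, and the gripper is clear.

```bash
python3 -c "
from workcell import manip;print(manip.finish_job())"
```

```text
the job is handed in; nothing more can be done
None
```

I slid the left control, the one for the mug's plate, right until its white line pointed at the middle of the green band. The mug and the right control look unmoved in the last picture, and I handed the job in at about 6.5 s; no verdict came back.

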